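# Spacer under the spring-return magnifier

## Robot

A 6-joint arm with a two-finger parallel gripper is mounted at the origin on the work surface. World frame = base frame: x ahead of the robot, y to its left, z up, the work surface at z = 0. Lengths are in m, angles in degrees, forces in N, time in s.
With the tool pointing down it reaches from about 0.275 to 0.975 m from the base axis. Payload 8.4 kg.
Tool frame: the origin (TCP) lies at the very end of the fingers, on their centre line; the grasp point (between the pads) lies 19 mm behind it; x points along the fingers, y is the direction in which the jaws open and shut, and the axes are right-handed (so a half turn about x gives the same grasp; the last joint's range is limited). The gripper opens to 92 mm and grips with 3 to 60 N. Pads are 20 mm wide; open, the fingers measure 128 mm over their backs; the gripper's body (75 mm by 189 mm) begins 69 mm behind the grasp point.
Start: joints at [-71.528, 20.225, 93.587, -0, 66.188, -0.138], TCP at [0.199, -0.592, 0.215] pointing down, gripper open.
Joint ranges: [-150.9, 150.9], [-52.94, 120.26], [3.33, 152.33], [-74.26, 254.26], [0, 154.13], [-172.89, 172.89]. Speed limits (degrees/s): [127.2, 127.2, 159.86, 180, 180, 180].

## Interface

Orientations are given as a 3x3 rotation matrix whose columns are the frame's x, y, z axes.
In Python, from workcell import arm, eyes gives the robot as it stands. The module is installed in compiled form; this text tells all that it offers. Calls block until the motion is done:
- arm.movep(position, orientation): joint-space move of the TCP to a pose.
- arm.line_to(position, ori=None, speed=0.15): straight line of the TCP; ori=None keeps the orientation; speed is the mean speed in m/s.
- arm.movej(angles): joint-space move.
- arm.let_go() and arm.close(f_grip=None): open the fingers fully, or close them until they stop; f_grip is the grip in N (None keeps the last).
- arm.hold(seconds).
- arm.ik(position, orientation): joint angles nearest the present ones, or None.
- arm.read_state(): the state.
- eyes.get_image(name): name is "scene" or "top" or "wrist"; returns (picture, depth): 384x512x3 uint8, red, green, blue; 384x512 float32, m along the optical axis (not along the pixel's ray), 0 where there is no reading.
- eyes.camera_info(name): a dict with "intrinsics" (3x3 intrinsics, pixels), "position" and "rotation" of the camera in the world; the wrist camera has in their place "tool_from_camera" (4x4, takes a point from camera to tool coordinates, whose origin is the TCP and whose axes are the tool frame's). Camera axes: x right, y down, z forward; pixel columns grow to the right and rows downward; lengths in m; the calibration is good to about 2 mm. A picture is of the moment at which its call begins: read the wrist's pose just before it. camera_info takes no time and is no camera call.
A pose or a line that the arm cannot do raises arm.Unreachable and nothing moves.
- arm.hand_in(): hands the job in, once; it reports no verdict.
The state is a dict: "time_s": time; "q": joint angles; "qd": joint speeds; "effort": joint torques, N m; "tcp_pos": TCP position; "orientation": TCP orientation; "wrist_force": force on the tool from outside, world axes, zero at the start; "wrist_torque": the same for the moment, N m; "width": opening from 0.0 (shut) to 1.0 (fully open).
Only numpy, scipy, OpenCV 4.12 (cv2) and the standard library are available. Lean on these libraries where they do the work, as an engineer would, in place of code of your own. Each camera call takes 0.05 s, during which the arm holds its last target.

## Task

Set up the inspection of the 38 mm tall spacer: pick it out from the three standing spacers (28, 38 and 48 mm tall), slip it over the upright pin of the magnifier stand until it rests on the base plate, and let go of it. Then press the lock button on top of the stand's housing all the way down, pull the spring-loaded boom out by its grip post until the third long mark on the boom stands at the mouth of the housing, and finish while still holding the grip post there (do not let go, it would spring back). Leave the other spacers, the multimeter, the solder spool and the screwdriver where they are.

Things in the scene. Friction and masses are not known exactly. Their poses are not given: they have to be found in the camera images.
- spacer_mid_c (a point): the wanted spacer: plain aluminium sleeve standing upright on the bench, 24 mm outside diameter, 13 mm bore, 38 mm tall, 34 g; point at its centre, 19 mm above its underside. The three spacers stand in a row at least 65 mm apart, in any order
- spacer_short_c (a point): look-alike spacer, same diameters, 28 mm tall; point at its centre, 14 mm up; leave alone
- spacer_long_c (a point): look-alike spacer, same diameters, 48 mm tall; point at its centre, 24 mm up; leave alone
- stand: magnifier stand, fixed: grey base plate 110 x 385 mm, 8 mm thick, long side along the stand's y (-85 to +300 mm). Origin on the bench right under the lock button, z up; the boom slides out along the stand's +y. A column carries a white housing 44 mm wide, y -84 to +60 mm, 100 to 142 mm above the bench
- mouth (a point): centre of the upper edge of the housing's open mouth, where the boom comes out and its marks are read: stand y = 60 mm, 142 mm above the bench; axes as the stand's
- lens_c (a point): centre of the black lens ring at the boom's outer end, 74 mm across, 114 to 126 mm above the bench; at stand y = 135 mm when the boom is in, over the pin when the boom is at the third long mark
- pin_foot (a point): point on the top of the stand's base plate (8 mm above the bench) on the axis of the upright steel pin, at stand y = 255 mm; axes as the stand's. The pin is 9 mm in diameter and 20 mm tall with a tapered tip
- lock_top (a point): centre of the top face of the round black lock button (26 mm diameter) on the housing, 156 mm above the bench when up; pressed straight down
- lock (a joint): how far the lock button is pressed, m: 0 up (boom locked in), 0.010 fully down. It takes about 3 N to move it (stop at 6 N or more), has no spring and stays down where it is left. The boom is free from about 0.007
- grip_post (a point): upright black plastic post on the boom for pulling it: 16 mm across the boom (stand x), 22 mm along it (stand y), 56 mm tall; origin at its centre, 157 mm above the bench, top at 185 mm, the boom's top face at 130 mm; axes as the stand's. It moves with the boom, from stand y = 85 mm when the boom is in
- boom (a joint): how far the boom is out, m: 0 in, 0.135 end stop. Its 20 mm square aluminium tube has black marks on the top face that come out of the mouth: short ones every 10 mm, long ones (right across) every 40 mm; the first, second, third long marks stand at the mouth at 0.040, 0.080, 0.120. A spring pulls it in with 2.4 N when in, 3.8 N at the third long mark
- multimeter: red and black multimeter lying on the bench, 90 x 190 x 38 mm, origin under its centre; leave alone
- solder_spool: white solder spool standing on the bench, 56 mm diameter, 40 mm tall, origin under its centre; leave alone
- screwdriver: screwdriver with blue handle lying on the bench, 170 mm long; leave alone
There are look-alikes about, which are no part of the job. Leave any pink or purple look-alike of the part that bears spacer_mid_c alone.

How it is judged (in metres and radians):
On the way, in this order (a step that is already met when the one before it is completed fails the run):
1. the 38 mm spacer sits on the pin, down on the base plate, let go (horizontal distance between spacer_mid_c and pin_foot below 0.005 m and z of spacer_mid_c in the frame of pin_foot between 0.016 and 0.022 m and contact force between the fingers and spacer_mid below 0.1 N), for 0.2 s.
2. the lock button is pressed down (value of joint lock above 0.0075 m), for 0.1 s.
At the end, for the whole second after the job is handed in: The 38 mm spacer is on the pin, down on the base plate (within 5 mm of the pin's axis, 3 mm in height), the lock button is down (7.5 mm or more), and the fingers hold the grip post (over 1.5 N) with the boom at rest at the third long mark, 120 mm out, within 4 mm (horizontal distance between spacer_mid_c and pin_foot below 0.005 m and z of spacer_mid_c in the frame of pin_foot between 0.016 and 0.022 m and value of joint lock above 0.0075 m and value of joint boom between 0.116 and 0.124 m and velocity of joint boom between -0.01 and 0.01 m/s and contact force between the fingers and boom above 1.5 N); the arm keeps its last pose, push and grip.
It fails at once if another spacer or a bystander is pushed more than 30 mm (distance of any of spacer_short_c, spacer_long_c, multimeter, solder_spool, screwdriver from where it was at the start of the episode above 0.03 m).
It also fails if it takes over 72 s, if anything falls off the work surface, if the arm or the gripper's body presses on something with over 40 N, if the wrist force passes 120 N, or if a joint passes its speed limit or range.

## Working session

There is one attempt and no reset: what is moved stays moved. The work goes in short steps, each a Python script; the robot and the scene stay as the last script left them, time stands still between calls to the robot, and variables do not carry over. Pictures are saved under pics/ and viewed, and the job is handed in when it is done.

```bash
mkdir -p pics; python3 - <<'E'
from workcell import arm, eyes
import cv2, numpy as np
s=arm.read_state(); print(s['time_s'],s['tcp_pos'],s['orientation'],s['width'],s['wrist_force'])
for n in ["scene","top","wrist"]:
    p,d=eyes.get_image(n); cv2.imwrite(f"pics/{n}0.png",cv2.cvtColor(p,cv2.COLOR_RGB2BGR)); np.savez(f"pics/{n}0.npz",p=p,d=d)
    print(n,eyes.camera_info(n))
E
```

```text
0.0 [ 0.19929477 -0.59185759  0.21388776] [[-4.44636442e-04  3.19124696e-01 -9.47712631e-01]
 [ 1.27891804e-03 -9.47711768e-01 -3.19125005e-01]
 [-9.99999083e-01 -1.35394138e-03  1.32528598e-05]] 0.9958186323893639 [-0.25248101 -0.57353785  0.37763281]
scene {'intrinsics': array([[407.45009447,   0.        , 256.21354851],
       [  0.        , 407.45009447, 194.23062296],
       [  0.        ,   0.        ,   1.        ]]), 'position': array([1.21599321, 0.02231824, 0.92578148]), 'rotation': array([[-9.33585263e-03,  7.81547655e-01, -6.23775685e-01],
       [ 9.99930472e-01,  1.17903810e-02, -1.93112533e-04],
       [ 7.20362635e-03, -6.23734119e-01, -7.81603389e-01]])}
top {'intrinsics': array([[420.97695526,   0.        , 260.53936171],
       [  0.        , 420.97695526, 193.00996573],
       [  0.        ,   0.        ,   1.        ]]), 'position': array([0.4598825 , 0.03058182, 1.20610105]), 'rotation': array([[-0.02630744, -0.99060521,  0.13419851],
       [-0.99944171,  0.02882963,  0.01688566],
       [-0.02059592, -0.13367937, -0.99081059]])}
wrist {'intrinsics': array([[326.5134146 ,   0.        , 263.03280665],
       [  0.        , 326.5134146 , 194.45830593],
       [  0.        ,   0.        ,   1.        ]]), 'tool_from_camera': array([[-6.50040013e-04, -2.85480751e-01,  9.58384223e-01,
        -1.70092840e-01],
       [ 9.99999352e-01, -1.08105271e-03,  3.56245276e-04,
         4.63539963e-05],
       [ 9.34362694e-04,  9.58383833e-01,  2.85481269e-01,
        -8.10355481e-02],
       [ 0.00000000e+00,  0.00000000e+00,  0.00000000e+00,
         1.00000000e+00]])}
```

View pics/scene0.png

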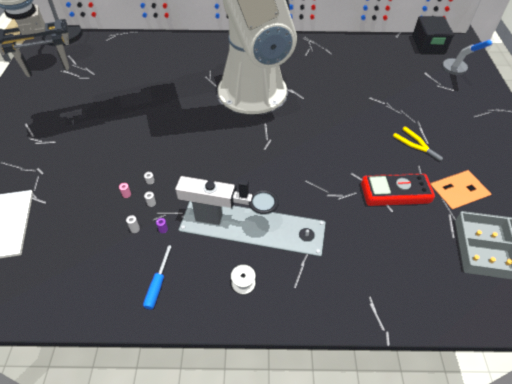

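View pics/top0.png

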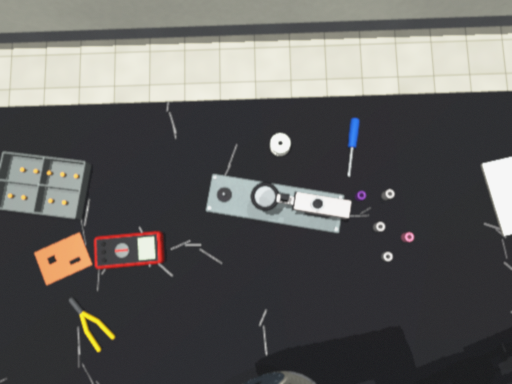

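View pics/wrist0.png

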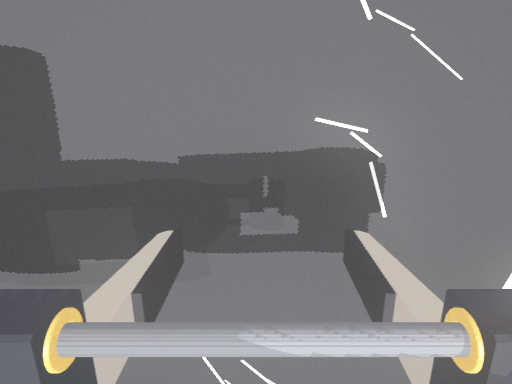

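The scene view shows three grey spacers at about (149,178), (150,199) and (133,224), plus a pink one at (125,190) and a purple one at (162,225). The stand runs from (180,230) to (325,235), with the pin near (307,234). I'll measure heights from the depth next.

```bash
cat > h.py <<'E'
import numpy as np, cv2
from workcell import arm, eyes
def cam(n,st=None):
    c=eyes.camera_info(n); K=c['intrinsics']
    if n=='wrist':
        T=c['tool_from_camera']; R=np.array(st['orientation']); p=np.array(st['tcp_pos'])
        return K,R@T[:3,:3],R@T[:3,3]+p
    return K,c['rotation'],c['position']
def cloud(d,C):
    K,R,t=C; v,u=np.mgrid[:d.shape[0],:d.shape[1]]
    P=np.stack([(u-K[0,2])/K[0,0]*d,(v-K[1,2])/K[1,1]*d,d],-1)
    return P@R.T+t
def ray(u,v,z,C):
    K,R,t=C; r=R@np.array([(u-K[0,2])/K[0,0],(v-K[1,2])/K[1,1],1]); return t+r*(z-t[2])/r[2]
def proj(P,C):
    K,R,t=C; q=R.T@(np.array(P)-t); return K[:2,:2]@(q[:2]/q[2])+K[:2,2]
def save(n,p,box=None,s=1):
    if box: p=p[box[1]:box[3],box[0]:box[2]]
    p=cv2.resize(p,None,fx=s,fy=s,interpolation=cv2.INTER_CUBIC)
    cv2.imwrite('pics/'+n+'.png',cv2.cvtColor(p,cv2.COLOR_RGB2BGR))
E
python3 - <<'E'
from h import *
for n,box in [('top',(340,170,430,280)),('scene',(100,160,200,250))]:
    z=np.load(f'pics/{n}0.npz'); C=cam(n); P=cloud(z['d'],C)
    m=((P[...,2]>0.012)&(z['d']>0)).astype(np.uint8)
    k,l,st,ce=cv2.connectedComponentsWithStats(m)
    for i in range(1,k):
        if st[i,4]<25 or st[i,4]>6000: continue
        q=P[l==i]; zz=np.percentile(q[:,2],95)
        t=q[q[:,2]>zz-.006]
        print(n,ce[i].round(1),st[i,4],'ztop',zz.round(4),'mean',q.mean(0).round(3),'topmean',t.mean(0).round(4),len(t),z['p'][l==i].mean(0).round())
    save(n+'_crop',z['p'],box,5)
z=np.load('pics/top0.npz'); save('top_stand',z['p'],(200,165,360,240),5)
E
```

```text
top [352.8 135.8] 278 ztop 0.0265 mean [ 0.779 -0.22   0.021] topmean [ 0.7882 -0.2216  0.0236] 151 [ 66. 121. 211.]
top [279.8 143.2] 299 ztop 0.0422 mean [ 0.759 -0.008  0.039] topmean [ 0.7587 -0.0078  0.0393] 273 [237. 237. 235.]
top [ 44.6 182.3] 1402 ztop 0.0417 mean [0.668 0.667 0.03 ] topmean [0.6616 0.6604 0.0392] 587 [ 99. 103. 101.]
top [299.1 202.3] 1915 ztop 0.1555 mean [ 0.578 -0.049  0.132] topmean [ 0.5784 -0.0551  0.1664] 155 [180. 181. 181.]
top [387.9 194.5] 85 ztop 0.0475 mean [ 0.604 -0.304  0.037] topmean [ 0.6044 -0.3056  0.0454] 44 [164. 162. 161.]
top [360.5 195.9] 66 ztop 0.0387 mean [ 0.603 -0.229  0.031] topmean [ 0.6033 -0.2296  0.0361] 40 [114.  65. 144.]
top [379.  226.9] 69 ztop 0.0393 mean [ 0.515 -0.275  0.031] topmean [ 0.5152 -0.2758  0.0366] 42 [178. 177. 175.]
top [128.5 250.1] 2215 ztop 0.045 mean [0.469 0.42  0.038] topmean [0.4702 0.4202 0.0418] 1065 [143. 101.  98.]
top [407.6 237.2] 75 ztop 0.039 mean [ 0.484 -0.352  0.03 ] topmean [ 0.4841 -0.3533  0.0362] 41 [192. 124. 150.]
top [386.8 256.6] 56 ztop 0.0305 mean [ 0.433 -0.293  0.024] topm
[... 1420 characters left out ...]
]
scene [484.5 241.5] 1583 ztop 0.0429 mean [0.646 0.615 0.03 ] topmean [0.645  0.6094 0.0408] 495 [115. 122. 122.]
scene [132.5 223.1] 128 ztop 0.0498 mean [ 0.609 -0.303  0.037] topmean [ 0.606  -0.3046  0.0479] 48 [182. 182. 183.]
scene [161.5 224.6] 100 ztop 0.0401 mean [ 0.608 -0.228  0.03 ] topmean [ 0.6062 -0.2285  0.0382] 44 [137.  74. 171.]
scene [155.3 286. ] 436 ztop 0.0269 mean [ 0.779 -0.218  0.022] topmean [ 0.7921 -0.2207  0.0246] 272 [ 73. 161. 236.]
scene [476.3 257.2] 25 ztop 0.0192 mean [0.687 0.586 0.016] topmean [0.6869 0.586  0.0167] 22 [229. 207. 127.]
scene [243.  276.2] 400 ztop 0.0437 mean [ 0.761 -0.007  0.04 ] topmean [ 0.7605 -0.0072  0.0409] 385 [245. 245. 244.]
```

```bash
ls pics
```

```text
scene0.npz
scene0.png
scene_crop.png
top0.npz
top0.png
top_crop.png
top_stand.png
wrist0.npz
wrist0.png
```

View pics/scene_crop.png

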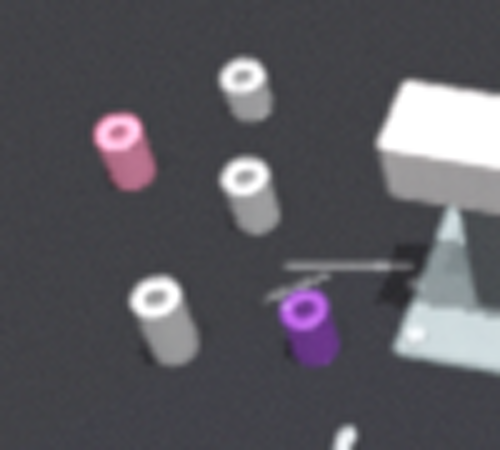

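View pics/top_stand.png

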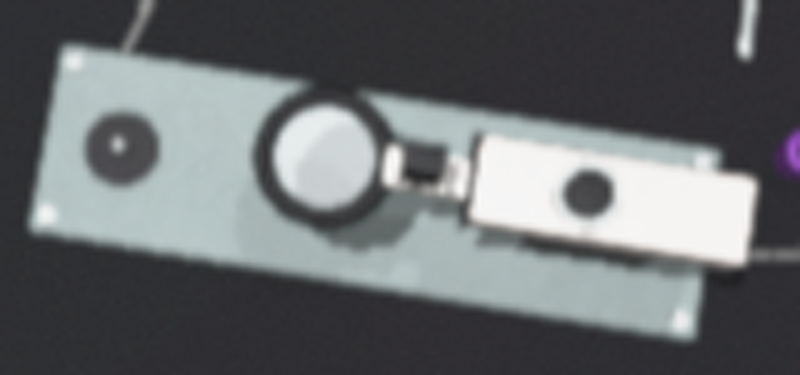

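Among the three grey spacers, heights read as about 30 mm at scene (149,178), 39 mm at (150,199) and 49 mm at (133,224). The middle one is therefore the 38 mm spacer, at about (0.516,-0.275). The crop agrees, and the pink and purple ones are the look-alikes. Next I'll fix the stand frame.

```bash
python3 - <<'E'
from h import *
for n in ['top','scene']:
    z=np.load(f'pics/{n}0.npz'); C=cam(n); P=cloud(z['d'],C); p=z['p'].astype(int)
    # plate rect: near 8mm height & greyish
    near=(np.abs(P[...,0]-.6)<.2)&(P[...,1]<.22)&(P[...,1]>-.2)
    g=cv2.cvtColor(z['p'],cv2.COLOR_RGB2HSV)
    dark=near&(p.sum(-1)<260)&(P[...,2]>.150)&(P[...,2]<.163)
    lock=near&(p.sum(-1)<250)
    m=lock.astype(np.uint8); k,l,st,ce=cv2.connectedComponentsWithStats(m)
    for i in range(1,k):
        if 12<st[i,4]<800:
            q=P[l==i]; print(n,'dark',ce[i].round(2),st[i,4],np.median(q,0).round(3), 'z90',np.percentile(q[:,2],90).round(3))
    pl=near&(np.abs(P[...,2]-.009)<.006)&(p.sum(-1)>330)
    pts=P[pl][:,:2].astype(np.float32); print(n,'plate',len(pts),cv2.minAreaRect(pts))
    hs=near&(P[...,2]>.13)&(P[...,2]<.152)&(p.min(-1)>200)
    pts=P[hs][:,:2].astype(np.float32); print(n,'housing',len(pts),cv2.minAreaRect(pts),P[hs][:,2].mean())
z=np.load('pics/scene0.npz'); save('scene_stand',z['p'],(170,170,335,260),4.8)
E
```

```text
top dark [224.07 194.46] 103 [0.619 0.156 0.008] z90 0.011
top dark [284.2  197.84] 44 [ 0.584 -0.009  0.183] z90 0.186
top dark [317.37 203.11] 46 [ 0.573 -0.093  0.155] z90 0.157
top dark [316.8  214.82] 45 [ 0.549 -0.099  0.066] z90 0.107
top plate 2911 ((0.6305513381958008, 0.028790131211280823), (0.30594420433044434, 0.4154008626937866), 8.421233177185059)
top housing 814 ((0.5743011832237244, -0.0842573344707489), (0.18473395705223083, 0.04292644187808037), 79.44180297851562) 0.1406233913649363
scene dark [207.25 212.99] 452 [ 0.589 -0.106  0.058] z90 0.088
scene dark [305.82 234.99] 85 [0.623 0.153 0.01 ] z90 0.012
scene plate 4141 ((0.6064161658287048, 0.004323482513427734), (0.4166037440299988, 0.3668788969516754), 87.28335571289062)
scene housing 704 ((0.5743827223777771, -0.08369823545217514), (0.1840488463640213, 0.045272096991539), 79.01309204101562) 0.14249813822664273
```

View pics/scene_stand.png

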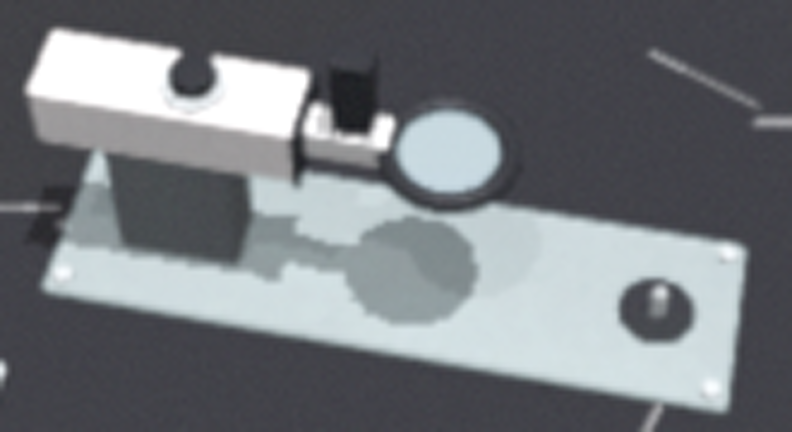

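The stand measures out consistently. The lock is near (0.573,-0.093) and the pin near (0.621,0.156). They are 255 mm apart as specified, and the yaw agrees with the housing rectangle. I'll move above the spacer for a wrist look.

```bash
cat >> h.py <<'E'
a=np.deg2rad(10.85)
SY=np.array([np.sin(a),np.cos(a),0]); SX=np.array([np.cos(a),-np.sin(a),0])
ORI=np.stack([[0,0,-1],SX,-SY],1)
def look(name,s=1.5):
    st=arm.read_state(); p,d=eyes.get_image('wrist'); np.savez(f'pics/{name}.npz',p=p,d=d,pos=st['tcp_pos'],ori=st['orientation']); save(name,p,None,s)
    return p,d,cam('wrist',st),st
E
python3 - <<'E'
from h import *
arm.movep([.516,-.275,.14],ORI)
p,d,C,st=look('w_sp'); print(st['time_s'],st['q'],st['tcp_pos'],st['wrist_force'])
P=cloud(d,C); print(proj([.516,-.275,.038],C))
m=((P[...,2]>.012)&(P[...,2]<.06)&(d>0)).astype(np.uint8); k,l,s,ce=cv2.connectedComponentsWithStats(m)
for i in range(1,k):
    if s[i,4]>150:
        q=P[l==i]; zt=np.percentile(q[:,2],95); t=q[q[:,2]>zt-.004]; print(ce[i].round(1),s[i],zt.round(4),cv2.minEnclosingCircle(t[:,:2].astype(np.float32)))
E
```

```text
1.8167 [-2.82836225e+01  2.13223912e+01  1.02477741e+02 -1.76918153e-02
  5.61768717e+01 -1.73428105e+01] [ 0.51576014 -0.27591942  0.14022475] [-0.31627842 -0.48456262  0.02568703]
[262.81286353 192.94551175]
[463.4  73.3] [416  69  96  10 701] 0.0166 ((0.7035341262817383, -0.21009935438632965), 0.04072243720293045)
[355.8 122.2] [339 108  35  30 762] 0.0387 ((0.6045843958854675, -0.2316766232252121), 0.012113050557672977)
[263.6 193. ] [251 177  27  33 645] 0.0388 ((0.5162537097930908, -0.2786718010902405), 0.012248488143086433)
[367.1 207.3] [349 189  38  37 948] 0.0486 ((0.6048367023468018, -0.30721572041511536), 0.011852359399199486)
[183.  222.8] [168 210  29  29 466] 0.0288 ((0.43382203578948975, -0.29612410068511963), 0.011761071160435677)
[247.7 272.7] [235 255  25  35 704] 0.0388 ((0.48502233624458313, -0.355292946100235), 0.012173608876764774)
```

View pics/w_sp.png

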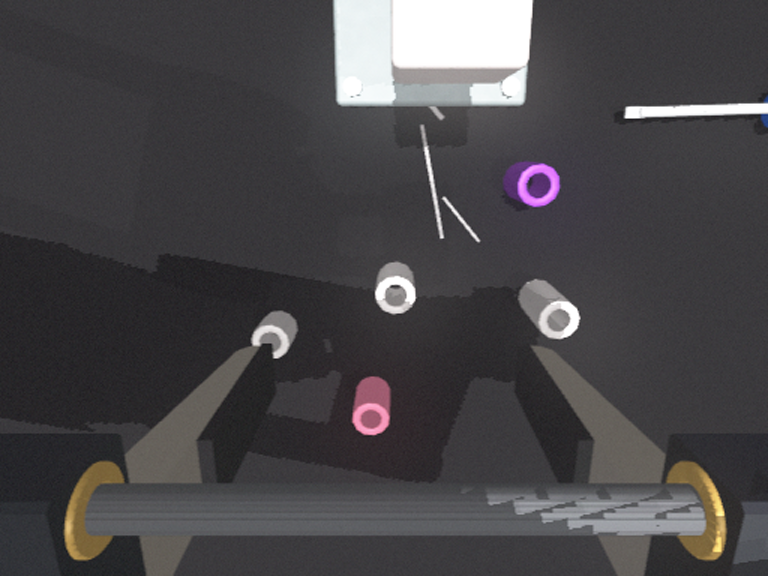

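The wrist view shows the wanted spacer at native pixel (263,193). Its top is at 38.8 mm and its centre at (0.516,-0.2785). The 28 mm one is at (183,223), the 48 mm one at (367,207), purple at (356,122) and pink at (248,273). I'll descend and grasp.

```bash
python3 - <<'E'
from h import *
arm.line_to([.5162,-.2780,.009],ORI,speed=.1)
arm.close(f_grip=15)
st=arm.read_state(); print(st['time_s'],st['tcp_pos'],st['width'],st['wrist_force'])
arm.line_to([.5162,-.2780,.12],ORI,speed=.15)
p,d,C,st=look('w_held'); print(st['time_s'],st['tcp_pos'],st['width'],st['wrist_force'])
save('w_held_c',p,(180,200,350,330),4.5)
E
```

```text
4.3583 [ 0.51618126 -0.27802921  0.00897868] 0.256212714389639 [-0.0874611  -1.20204119 -0.05047695]
5.25 [ 0.51564314 -0.2777221   0.11924803] 0.25980720134971297 [ 0.38532532  0.33924062 -0.59146115]
```

View pics/w_held_c.png

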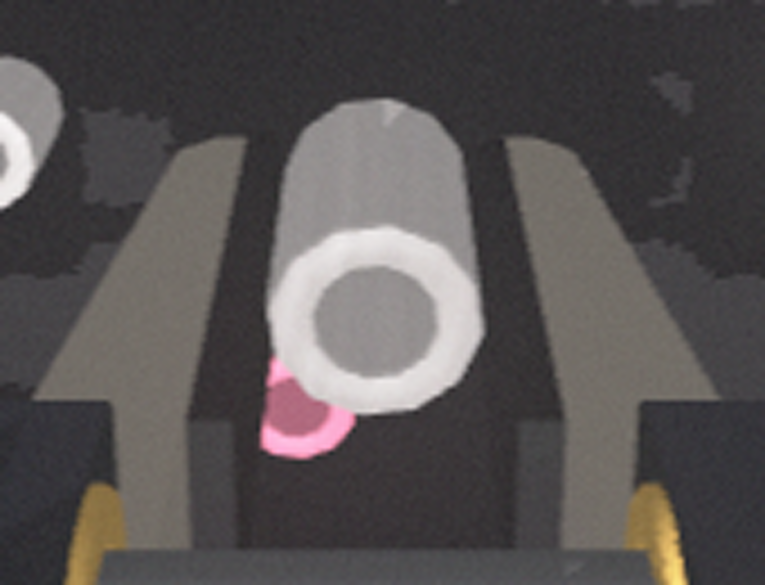

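```bash
python3 - <<'E'
from h import *
z=np.load('pics/w_held.npz'); p,d=z['p'],z['d']
T=eyes.camera_info('wrist')['tool_from_camera']; K=eyes.camera_info('wrist')['intrinsics']
Pt=cloud(d,(K,T[:3,:3],T[:3,3]))
m=(p.min(-1)>185); m[:235]=0; m[:, :235]=0; m[:,290:]=0; m[295:]=0
q=Pt[m]; zt=np.median(q[:,0]); q=q[np.abs(q[:,0]-zt)<.004]; print(len(q),'top x',zt, cv2.minEnclosingCircle(q[:,1:].astype(np.float32)))
(e0,e1),ax,an=cv2.fitEllipse(max(cv2.findContours(m.astype(np.uint8),0,1)[0],key=len)); print(e0,e1,ax)
print('ray at tool x=-.029',ray2:=None)
C=(K,T[:3,:3],T[:3,3]); r=C[1]@np.array([(e0-K[0,2])/K[0,0],(e1-K[1,2])/K[1,1],1]); print(C[2]+r*(-.029-C[2][0])/r[0])
for x in [(.5162,-.278,.26),(.6205,.156,.26)]:
    arm.line_to(x,ORI,speed=.25)
arm.line_to([.6205,.156,.125],ORI,speed=.2)
p,d,C,st=look('w_pin'); print(st['time_s'],st['tcp_pos'],st['width'])
print(proj([.6205,.156,.028],C))
E
```

```text
923 top x -0.028917685307891974 ((0.0005070059560239315, 0.00023815507302060723), 0.011723698116838932)
262.81365966796875 270.6505126953125 (40.389976501464844, 45.07300567626953)
ray at tool x=-.029 None
[-0.029       0.0001761  -0.00018985]
8.7667 [0.62131402 0.15598348 0.12610753] 0.2612722621664235
[261.67767995 195.61875931]
```

View pics/w_pin.png

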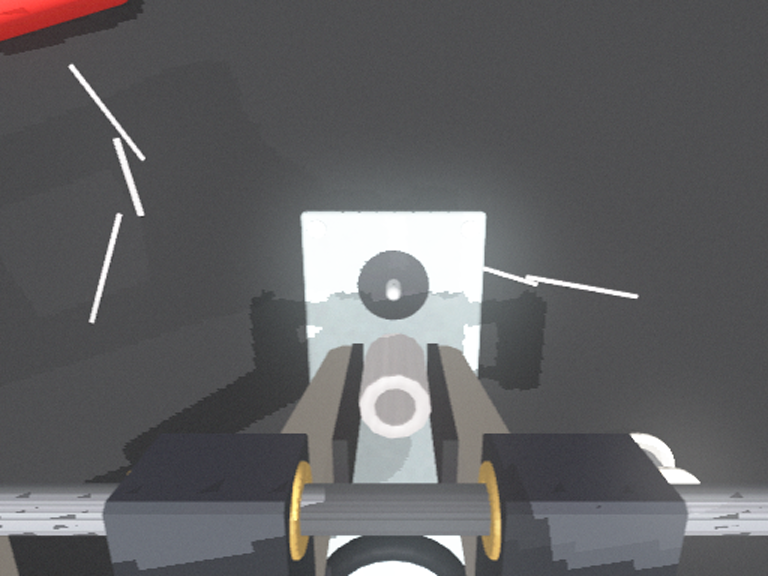

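The spacer is held centred, within 0.3 mm of the tool axis. The pin shows at native pixel (262,193), in the middle of its dark disc. I'll compute its position from the tip and the disc.

```bash
python3 - <<'E'
from h import *
z=np.load('pics/w_pin.npz'); p,d=z['p'],z['d']; st=dict(tcp_pos=z['pos'],orientation=z['ori']); C=cam('wrist',st)
P=cloud(d,C)
sub=p[160:220,230:295].astype(int).sum(-1)
save('pin_c',p,(230,160,295,220),9)
dk=(sub<330).astype(np.uint8); k,l,s,ce=cv2.connectedComponentsWithStats(dk); i=1+np.argmax(s[1:,4])
c=max(cv2.findContours((l==i).astype(np.uint8),cv2.RETR_EXTERNAL,cv2.CHAIN_APPROX_NONE)[0],key=len)
e=cv2.fitEllipse(cv2.convexHull(c)); print(e,s[i]); print('disc->',ray(e[0][0]+230,e[0][1]+160,.008,C))
m=(P[...,2]>.018)&(P[...,2]<.035); m[:175]=0; m[215:]=0; m[:,:240]=0; m[:,290:]=0
print('pin depth pts',m.sum(),P[m].mean(0) if m.any() else '',P[m][:,2].max())
t=m&(P[...,2]>.0255); v,u=np.nonzero(t); print('tip',t.sum(),P[t].mean(0),u.mean(),v.mean(), ray(u.mean(),v.mean(),.028,C))
E
```

```text
((31.436227798461914, 45.10015106201172), (13.19223403930664, 34.08854293823242), 91.89057922363281) [ 14  40  35  13 282]
disc-> [0.6173165  0.14110057 0.008     ]
pin depth pts 98 [0.6212227  0.15644435 0.02553462] 0.028906867165882533
tip 60 [0.62084895 0.15583304 0.02717767] 262.1166666666667 195.45 [0.62089857 0.15607698 0.028     ]
```

View pics/pin_c.png

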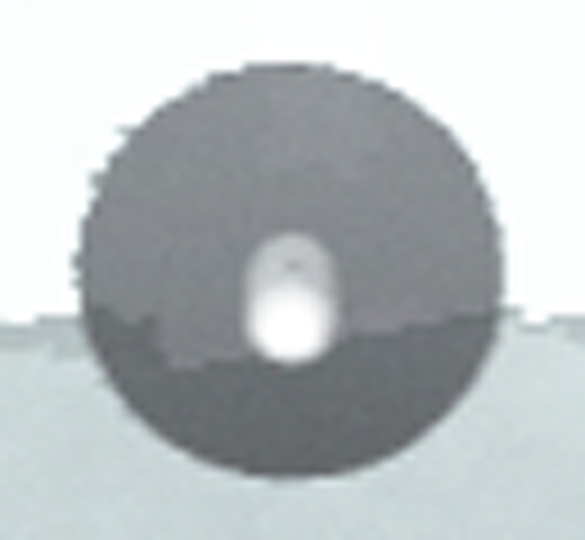

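```bash
python3 - <<'E'
from h import *
z=np.load('pics/w_pin.npz'); C=cam('wrist',dict(tcp_pos=z['pos'],orientation=z['ori']))
print('disc',ray(262.4,190.1,.008,C))
T=np.array([.6209,.1561,.044])
arm.line_to(T,ORI,speed=.1); arm.hold(.3)
p,d,C,st=look('w_pin2'); e=np.array(st['tcp_pos'])-T; print(st['time_s'],e,st['wrist_force'])
save('w_pin2c',p,(190,190,340,300),5)
E
```

```text
disc [0.62095044 0.15516288 0.008     ]
10.075 [2.87888673e-04 7.29126077e-05 5.05519890e-04] [ 0.25432632  0.46962996 -0.67997169]
```

View pics/w_pin2c.png

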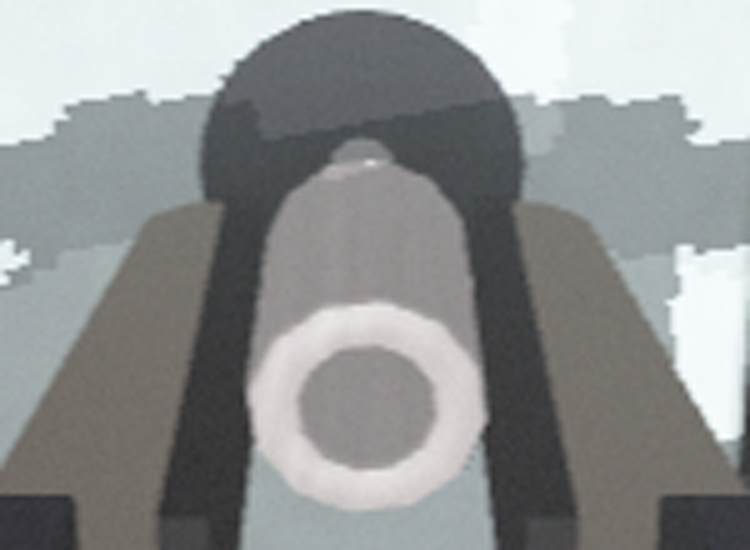

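The pin shows at the spacer's far edge and lines up across the jaws. I'll lower it in steps while watching the force.

```bash
python3 - <<'E'
from h import *
x,y=.6207,.1557
f0=np.array(arm.read_state()['wrist_force'])
for zz in [.035,.030,.026,.022,.0185,.0175,.0165]:
    arm.line_to([x,y,zz],ORI,speed=.05)
    st=arm.read_state(); f=np.array(st['wrist_force'])-f0; print(zz,np.round(st['tcp_pos'],4),f.round(2))
    if f[2]>5 or np.hypot(f[0],f[1])>6: break
p,d,C,st=look('w_pin3'); print(st['time_s'])
E
```

```text
0.035 [0.6202 0.1556 0.0344] [ 0.44 -0.75 -0.48]
0.03 [0.6204 0.1556 0.0296] [-0.55 -0.29 -0.94]
0.026 [0.6205 0.1556 0.0257] [-0.77 -0.83 -0.8 ]
0.022 [0.6205 0.1556 0.0217] [-0.21 -0.83 -0.97]
0.0185 [0.6205 0.1557 0.0182] [ 0.29  0.18 -0.43]
0.0175 [0.6207 0.1557 0.0175] [-0.63  0.02 -0.55]
0.0165 [0.6209 0.1558 0.0169] [-0.59 -0.98  4.51]
11.9583
```

View pics/w_pin3.png

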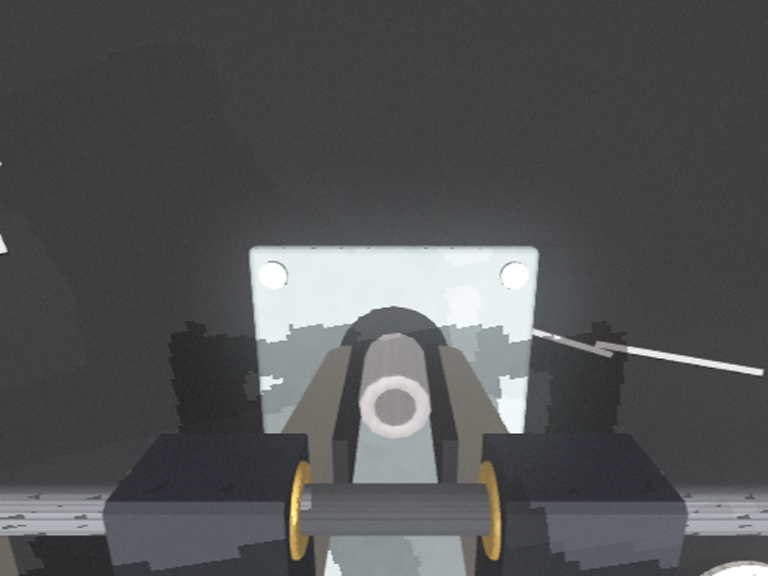

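The spacer met the plate at the expected height, with TCP 0.017 minus 0.009 giving the 8 mm plate. I'll release, rise and look.

```bash
python3 - <<'E'
from h import *
arm.let_go(); arm.hold(.3)
arm.line_to([.6207,.1557,.135],ORI,speed=.15); arm.hold(.1)
p,d,C,st=look('w_on'); P=cloud(d,C); print(st['time_s'],st['width'])
m=(P[...,2]>.035)&(P[...,2]<.055)&(np.hypot(P[...,0]-.62,P[...,1]-.156)<.03)
q=P[m]; print(m.sum(),np.percentile(q[:,2],[50,95]),cv2.minEnclosingCircle(q[:,:2].astype(np.float32)))
save('w_onc',p,(215,150,315,230),7)
E
```

```text
14.4333 1.001949949711235
545 [0.04558994 0.04682872] ((0.6214735507965088, 0.15554970502853394), 0.011860987171530724)
```

View pics/w_onc.png

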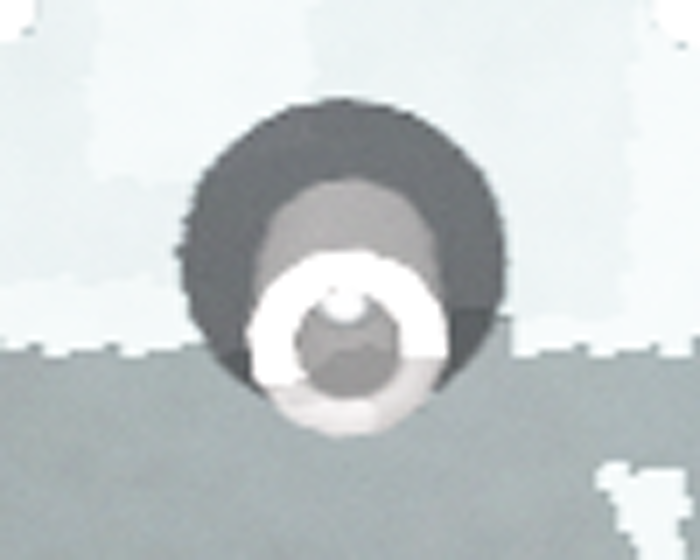

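The spacer sits on the pin: the pin tip shows inside the bore and the top is at 46 mm, as it should be. The lock is next.

```bash
python3 - <<'E'
from h import *
arm.line_to([.6207,.1557,.27],ORI,speed=.25)
arm.line_to([.573,-.0945,.27],ORI,speed=.25)
arm.close(f_grip=20); arm.hold(.2)
p,d,C,st=look('w_lock'); P=cloud(d,C); print(st['time_s'],st['tcp_pos'],st['width'])
for nm,lo,hi in [('lock',.150,.162),('post',.178,.19),('housing',.137,.147)]:
    m=(P[...,2]>lo)&(P[...,2]<hi)&(np.hypot(P[...,0]-.58,P[...,1]+.05)<.16)
    if nm!='housing': m&=(p.sum(-1)<330)
    k,l,s,ce=cv2.connectedComponentsWithStats(m.astype(np.uint8))
    for i in range(1,k):
        if s[i,4]>80:
            q=P[l==i]; print(nm,ce[i].round(1),s[i,4],q.mean(0).round(4),cv2.minAreaRect(q[:,:2].astype(np.float32)))
E
```

```text
17.8917 [ 0.57298398 -0.09451175  0.26999834] 0.008690384252801256
lock [261.9 193.6] 330 [ 0.5716 -0.0975  0.1558] ((0.5721242427825928, -0.09443120658397675), (0.024155128747224808, 0.024245765060186386), 0.7543889284133911)
post [261.7  89.9] 299 [ 0.5885 -0.0101  0.1847] ((0.5884426236152649, -0.01119456347078085), (0.02090301178395748, 0.014991017058491707), 78.6369400024414)
housing [262.4 172.7] 4416 [ 0.5749 -0.0824  0.1423] ((0.5741471648216248, -0.08879220485687256), (0.10776641219854355, 0.045634228736162186), 79.43700408935547)
```

View pics/w_lock.png

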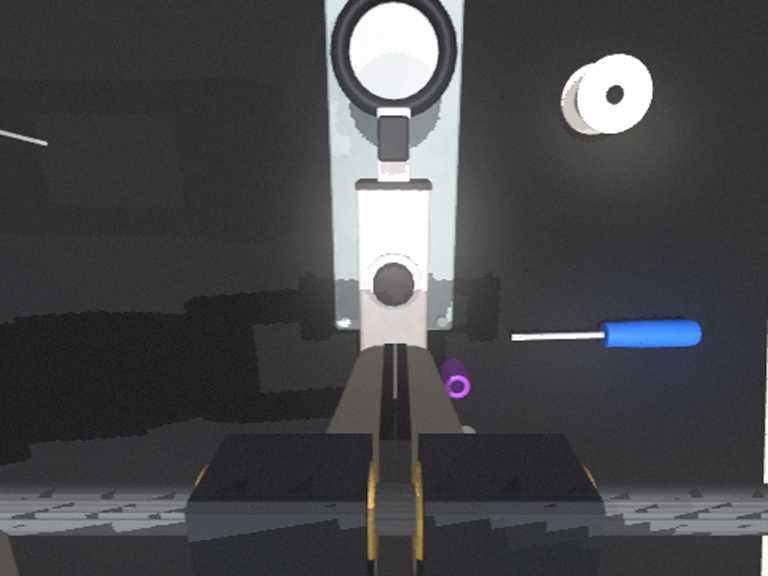

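The lock button is at native (262,190), measured (0.572,-0.0945,0.156). The post is at (262,90), measured (0.5885,-0.011) with its top at 185 mm. I'll press the button now.

```bash
python3 - <<'E'
from h import *
x,y=.5722,-.0945
arm.line_to([x,y,.162],ORI,speed=.15)
f0=np.array(arm.read_state()['wrist_force'])
for zz in [.155,.152,.149,.147,.1455,.1445,.1435,.1425,.1415]:
    arm.line_to([x,y,zz],ORI,speed=.04)
    st=arm.read_state(); f=np.array(st['wrist_force'])-f0; print(zz,np.round(st['tcp_pos'],4),f.round(2))
    if f[2]>14: break
arm.hold(.2); st=arm.read_state(); print(st['tcp_pos'],np.array(st['wrist_force'])-f0)
arm.line_to([x,y,.27],ORI,speed=.25); arm.hold(.1)
p,d,C,st=look('w_lock2'); P=cloud(d,C); print(st['time_s'])
m=(np.hypot(P[...,0]-.572,P[...,1]+.095)<.009); print(m.sum(),np.median(P[m],0))
E
```

```text
0.155 [ 0.5722 -0.0945  0.1552] [-0.57 -0.23  0.48]
0.152 [ 0.5722 -0.0945  0.1519] [ 0.31 -0.1   0.55]
0.149 [ 0.572  -0.0945  0.1487] [-0.1  -0.91  0.2 ]
0.147 [ 0.5721 -0.0945  0.1468] [-0.85  0.45  0.26]
0.1455 [ 0.5722 -0.0945  0.1463] [-4.57  0.54  8.47]
0.1445 [ 0.5722 -0.0945  0.1461] [-6.46  0.95 16.3 ]
[ 0.57221533 -0.09449422  0.14605868] [-6.87117111  1.65180045 16.13690614]
21.3333
967 [ 0.57206095 -0.09290545  0.33027087]
```

```bash
python3 - <<'E'
from h import *
z=np.load('pics/w_lock2.npz'); p,d=z['p'],z['d']; C=cam('wrist',dict(tcp_pos=z['pos'],orientation=z['ori'])); P=cloud(d,C)
print(proj([.572,-.0945,.146],C)); u,v=proj([.572,-.0945,.146],C).round().astype(int)
print('z at lock',np.median(P[v-4:v+4,u-8:u+8,2]))
for du in (-40,-20,0,20,40): print(P[v,u+du if abs(du)<20 else u+du].round(4))
save('w_lock2c',p,(210,100,315,225),5)
E
```

```text
[264.37539723 188.06518218]
z at lock 0.1459683470087392
[ 5.092e-01 -1.236e-01 -1.000e-04]
[ 0.5529 -0.092   0.1416]
[ 0.5716 -0.0945  0.1456]
[ 0.5899 -0.0979  0.146 ]
[ 0.6179 -0.1422  0.0077]
```

View pics/w_lock2c.png

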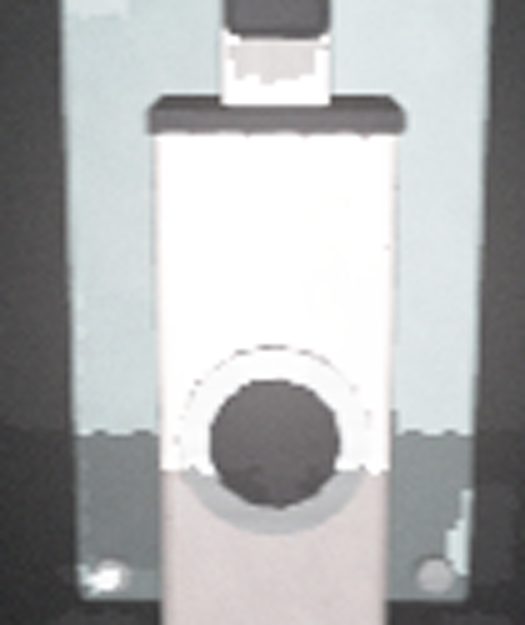

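The button top now reads 0.146, so it is fully down. Next I'll grasp the post, with the jaws across the boom.

```bash
python3 - <<'E'
from h import *
arm.let_go()
arm.line_to([.5884,-.0108,.27],ORI,speed=.2)
arm.line_to([.5884,-.0108,.141],ORI,speed=.15)
arm.close(f_grip=40); arm.hold(.2)
p,d,C,st=look('w_post'); print(st['time_s'],st['tcp_pos'],st['width']*92,st['wrist_force'])
E
```

```text
25.675 [ 0.58817207 -0.01075102  0.14096557] 15.609641114434028 [-3.05090669  0.67251952  1.1522233 ]
```

View pics/w_post.png

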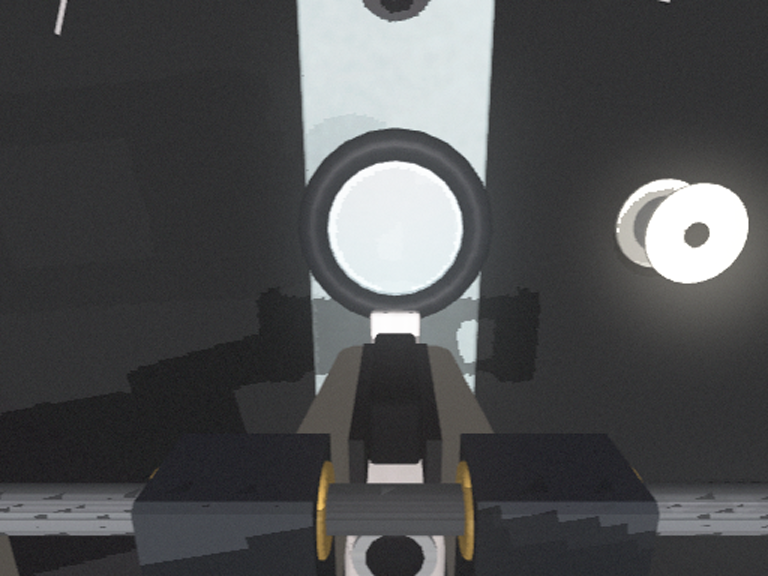

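Post gripped: the opening is 15.6 mm, and the post shows between the pads at native (262,265). I'll pull out 120 mm along stand +y and compare the views.

```bash
python3 - <<'E'
from h import *
s0=np.array(arm.read_state()['tcp_pos']); B=np.array([.5884,-.0108,.141])
for L in (.04,.08,.12):
    arm.line_to(B+L*SY,ORI,speed=.08); st=arm.read_state(); print(L,((np.array(st['tcp_pos'])-s0)@SY).round(4),np.array(st['wrist_force']).round(2),st['width']*92)
arm.hold(.3)
p,d,C,st=look('w_out'); print(st['time_s'],((np.array(st['tcp_pos'])-s0)@SY).round(4),((np.array(st['tcp_pos'])-s0)@SX).round(4),st['wrist_force'])
for n in ('scene','top'):
    q,dd=eyes.get_image(n); np.savez(f'pics/{n}1.npz',p=q,d=dd)
    c=proj([.588,0,.14],cam(n)).round().astype(int); print(n,c)
    save(n+'1',q,(c[0]-50,c[1]-38,c[0]+50,c[1]+38),7)
E
```

```text
0.04 0.04 [-3.7  -1.13  2.05] 15.709304048309935
0.08 0.0798 [-4.32 -2.92  2.21] 15.950270776654085
0.12 0.1196 [-3.62 -3.27  1.22] 15.72413256586196
27.975 0.1196 0.0002 [-3.71736572 -3.04400306  0.75072467]
scene [247 194]
top [280 199]
```

View pics/w_out.png

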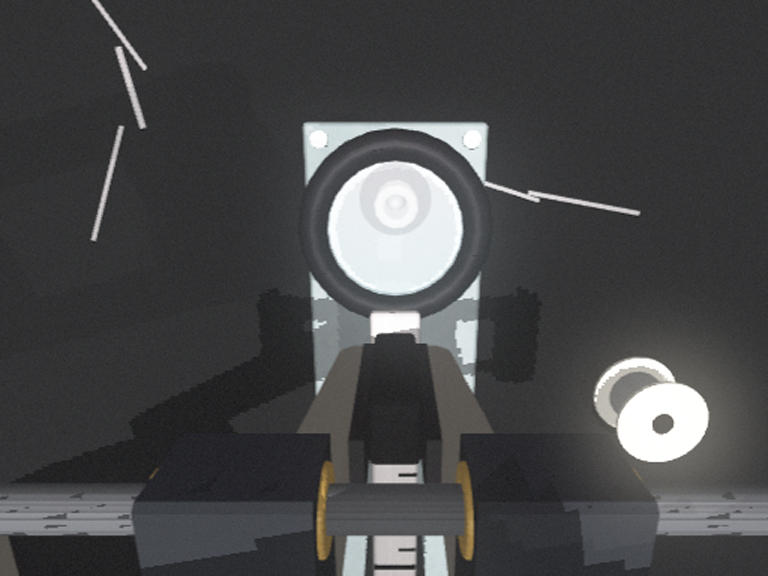

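View pics/scene1.png

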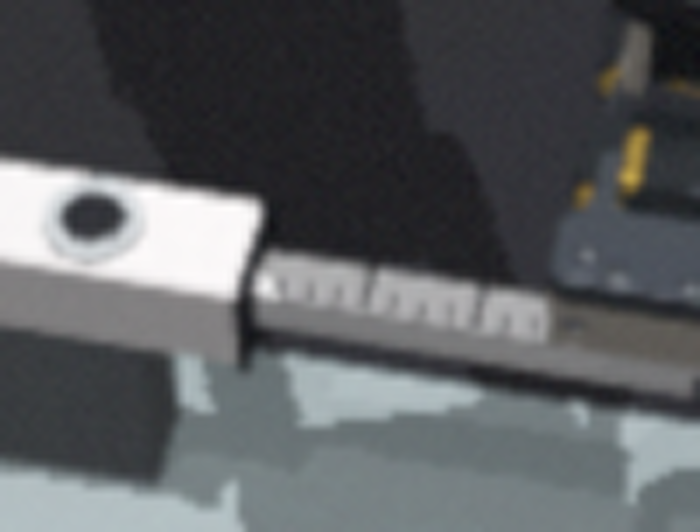

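View pics/top1.png

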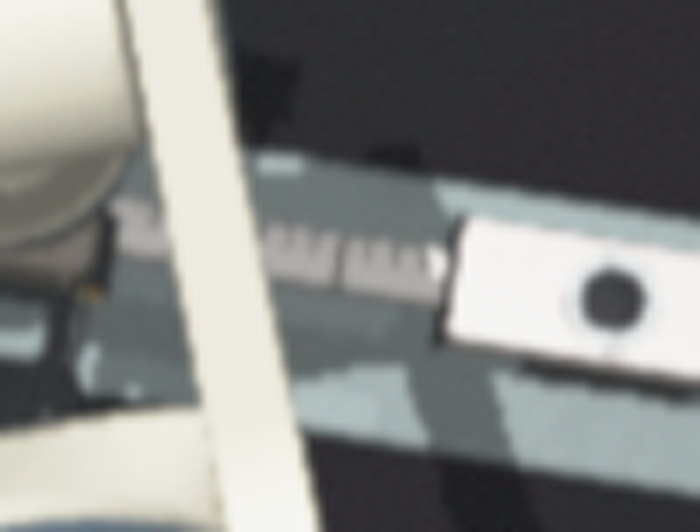

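The wrist view shows the lens ring at the same pixels as before the pull, so the grip didn't slip, and the spacer is visible through the lens. The second long mark is at top crop (340,262) and scene crop (372,285). I'll check that it stands 40 mm out from the mouth.

```bash
python3 - <<'E'
from h import *
for n,o,lk,mks in [('top',(230,161),(611,299),[(340,262)]),('scene',(197,156),(90,215),[(372,285),(482,310)])]:
    C=cam(n); L=ray(o[0]+lk[0]/7,o[1]+lk[1]/7,.146,C)
    for m in mks:
        M=ray(o[0]+m[0]/7,o[1]+m[1]/7,.130,C); print(n,L.round(4),'mark stand y from lock',((M-L)@SY).round(4),((M-L)@SX).round(4))
st=arm.read_state(); print(st['time_s'],st['width']*92,st['tcp_pos'],st['qd'])
E
```

```text
top [ 0.572  -0.0939  0.146 ] mark stand y from lock 0.0985 -0.0004
scene [ 0.5715 -0.0932  0.146 ] mark stand y from lock 0.1018 -0.0017
scene [ 0.5715 -0.0932  0.146 ] mark stand y from lock 0.1421 0.0014
28.125 15.699137007707387 [0.6109376  0.10685424 0.14096655] [ 0.09175108  0.06029702 -0.07598188  0.0363214   0.00220071  0.00515888]
```

The second long mark measures 98.5 mm (top) and 101.8 mm (scene) in stand y, where 100 is expected. The first measures 142 against 140. That puts the boom at about 120 mm, so I'll hand in.

```bash
python3 - <<'E'
from h import *
print(arm.hand_in())
E
```

```text
the job is handed in; nothing more can be done
None
```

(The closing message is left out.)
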